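# Raise the screen of the fold-up viewer

## Task

Raise the screen lid of the flat grey fold-up viewer until it stands about 60 degrees up from its base, so that a conservator can look at it, and let go: the stiff hinge keeps it there. Leave the small wooden needle case shut.

Things in the scene. Friction and masses are not known exactly. Their poses are not given: they have to be found in the camera images.
- screen_lid (a joint): hinge angle (rad) of the viewer's screen lid: 0 = shut flat on the base, grows as the front edge rises (1.05 = 60 degrees up from the base, 1.57 upright, stop at 1.9). Starts shut or up to 0.2 ajar. The hinge is stiff (about 0.45 N m friction; lifting at the pull bar takes 3 to 7 N) and the lid stays where it is left.
- lid_handle (a point): middle of the lid's steel pull bar: round, 9 mm thick, 76 mm straight length parallel to the hinge, on two side arms 90 mm apart, in the lid's plane, 157 mm from the hinge axis; 37 mm above the table when shut. A 27 mm open gap parts it from the lid's front edge: room for a finger. Site turns with the lid: y along the bar (left), x from bar to hinge, z out of the outer face.
- lid_hinge (a point): middle of the lid's hinge axis, 37 mm above the table, at the viewer's rear long edge, away from the robot. The viewer is a flat grey plastic clamshell, 130 deep x 180 wide x 43 mm high, fixed to the table, turned up to 0.25 rad, on the left or right of the work area. Its lid is 11 mm thick, 125 mm from hinge axis to front edge.
- case_lid (a joint): hinge angle (rad) of the lid of the small wooden needle case (90 deep x 130 wide x 50 mm high, with a smaller 7 mm brass pull bar 73 mm in front of its middle), which stands where the viewer does not, left or right. 0 = shut; it starts shut and is to be left shut.

How it is judged:
By the outcome, as a careful person would: the job done as asked, in the order asked, and still so for the second after the job is handed in, with the robot touching nothing.
It also fails if it takes over 35 s, if anything falls off the work surface, if the arm or the gripper's body presses on something with over 40 N, if the wrist force passes 120 N, or if a joint passes its speed limit or range.

## Robot

A 7-joint arm with a two-finger parallel gripper is mounted at the origin on a cart in front of the work surface, level with it; the furniture and walls round the work are solid. World frame = base frame: x ahead of the robot, y to its left, z up, the work surface at z = 0. Lengths are in m, angles in rad, forces in N, time in s.
With the tool pointing down it reaches from about 0.425 to 0.925 m from the base axis. Payload 6.8 kg.
Tool frame: the origin (TCP) lies midway between the tips of the shut fingers; the grasp point (between the pads) lies 19 mm behind it (grip_point_offset is the z of the grasp point in the tool frame, in m); z points along the fingers, y is the line along which they close (so a half turn about z gives the same grasp; the last joint's range is limited). The gripper opens to 85 mm and grips with 20 to 120 N. Pads are 22 mm wide; open, the fingers measure 114 mm over their backs; the gripper's body (76 mm by 85 mm) begins 54 mm behind the grasp point. The pads swing forward as they close: fully open they stand 13 mm farther back than shut.
Start: joints at [1.196, 0.477, 0.022, 1.555, -0.011, 1.109, -0.083], TCP at [0.178, -0.651, 0.231] pointing down, gripper open.
Joint ranges: [-2.96, 2.96], [-0.34, 2.1], [-1.41, 1.46], [0.24, 2.44], [-1.37, 4.51], [0.17, 1.92], [-2.96, 2.96]. Speed limits (rad/s): [2.39, 2.39, 3.14, 3.14, 3.14, 3.14, 3.14].

## Interface

Orientations are given as a rotation vector (axis times angle).
In Python, from bench import get_obs, grab_frame, calibration, hand_in, grip_point_offset gives the robot as it stands.
- The arm moves only by the shell command python3 -m pendant 'ROWS' [OPENING] [FORCE]. ROWS is a JSON object of lists of equal length, an entry for each row: "translation": the shift along the world's x, y, z in units of 25 mm (1.0 is 25 mm), a list of three; "delta_rot": the turn, a rotation vector about the world's x, y, z in units of 5 degrees (1.0 is 5 degrees), a list of three. In form: {"translation": [[dx, dy, dz], ...], "delta_rot": [[rx, ry, rz], ...]}. A call has 1 to 12 rows; each row is the pose to reach, as a shift and turn from the pose commanded when the call began; what a row does not reach only later rows make up. A row lasts 1/8 s, in which the tool goes at most 62.5 mm and 10.7 degrees, less where a joint would pass 70% of its speed; a pose out of reach is approached as far as the arm can. A call with a gripper value outside its range is refused whole. OPENING is the opening, from 0 (shut) to 1 (fully open), set as the call begins (- or left out, the last holds). The fingers move at their own pace and stop on an object; FORCE is the grip in N (left out, the last holds). Time passes only in rows, so rows that repeat a pose let the fingers close. It gives the time, the measured TCP pose, the force, the opening and the grip force at its end, in the units of the state.
- get_obs(): the state, without advancing time (a new reading comes with each control period).
- grab_frame(name): name is "side" or "top"; returns (picture, depth): 400x640x3 uint8, red, green, blue; 400x640 float32, m along the optical axis (not along the pixel's ray), 0 where there is no reading.
- calibration(name): a dict with "K" (3x3 intrinsics, pixels), "rvec" (rotation vector, rad) and "tvec" (3), from world to camera coordinates, as OpenCV has them. Camera axes: x right, y down, z forward; pixel columns grow to the right and rows downward; lengths in m; the calibration is good to about 2 mm. A picture is of the moment at which its call begins. calibration takes no time and is no camera call.
- hand_in(): hands the job in; it is judged then, once.
The state is a dict: "clock": time; "joints": joint angles; "qvel": joint speeds; "tau": joint torques, N m; "tcp_pos": TCP position; "orientation": TCP orientation; "contact_force": force on the tool from outside, world axes, zero at the start; "moment": the same for the moment, N m; "grip_width": finger opening in m; "gripper_force": force on a finger pad.
Only numpy, scipy, OpenCV 4.12 (cv2) and the standard library are available. Lean on these libraries where they do the work, as an engineer would, in place of code of your own. Each camera call takes 0.05 s, during which the arm holds its last target. There are 200 camera calls.

## Working session

There is one attempt and no reset: what is moved stays moved. The work goes in short steps, Python scripts to look and compute and a shell command to move; the robot and the scene stay as the last step left them, time stands still between calls to the robot, and variables do not carry over. Pictures are saved under pics/ and viewed, at most 10 in all, crops included, and the job is handed in when it is done.

```bash
mkdir -p pics; ls
python3 - <<'E'
from bench import *
import cv2,numpy as np
print(get_obs(), grip_point_offset)
for n in("side","top"):
    p,d=grab_frame(n); cv2.imwrite(f"pics/{n}0.png",p[:,:,::-1]); np.savez(f"{n}0.npz",p=p,d=d); c=calibration(n); R=cv2.Rodrigues(c["rvec"])[0]; print(n,c["K"].tolist(),(-R.T@np.array(c["tvec"]).ravel()),R.round(2).tolist())
E
```

```text
pics
{'clock': 0.0, 'joints': array([ 1.19593011,  0.47778701,  0.02233803,  1.55648079, -0.01149342,
        1.10928468, -0.08310309]), 'qvel': array([-1.10259343e-03, -7.45584302e-04,  6.34268424e-04, -1.62994705e-03,
       -3.08331050e-04,  1.43813182e-05,  1.17617087e-03]), 'tau': array([-9.21432656e-04, -5.96444035e+01,  1.60764646e+00, -2.81191581e+01,
        1.24220521e-02,  9.43472085e-03, -1.51022005e-05]), 'tcp_pos': array([ 0.17776385, -0.65054713,  0.23032207]), 'orientation': array([-3.11190788e+00, -4.17591027e-01,  6.01021870e-04]), 'contact_force': array([ 0.7242657 , -0.27481998,  0.19987159]), 'moment': array([-0.02698382, -0.03621996,  0.04453919]), 'gripper_force': 0.0, 'grip_width': 0.0855683336733099} -0.0187
side [[512.3175669241114, 0.0, 320.262076011065], [0.0, 512.3175669241114, 201.4339073041332], [0.0, 0.0, 1.0]] [0.24319957 0.87708079 0.68891085] [[-0.97, -0.25, -0.02], [-0.12, 0.53, -0.84], [0.22, -0.81, -0.55]]
top [[370.41903503686456, 0.0, 319.1933264906121], [0.0, 370.41903503686456, 201.66152258212983], [0.0, 0.0, 1.0]] [ 0.32369407 -0.01933605  0.90212636] [[-0.01, -1.0, 0.0], [-0.98, 0.01, -0.2], [0.2, -0.01, -0.98]]
```

View pics/side0.png

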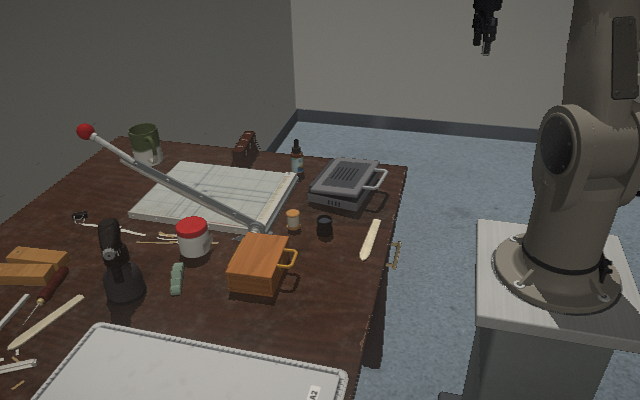

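View pics/top0.png

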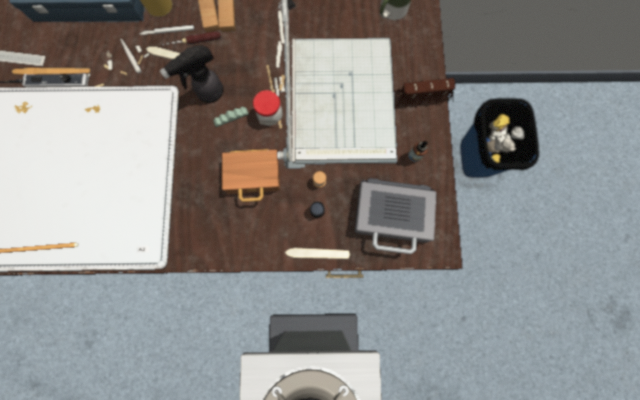

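The viewer is on the right: top pixels (358–436, 180–240), bar near (394,248). In the side view its bar is near (376,183). The case is on the left, at top (250,170). Next I'll measure the bar and the lid.

```bash
cat > h.py <<'E'
import cv2,numpy as np
from bench import *
def cam(n):
    c=calibration(n);R=cv2.Rodrigues(np.array(c["rvec"]))[0];t=np.array(c["tvec"]).ravel();return np.array(c["K"]),R,t
def ray(n,uv,z):
    K,R,t=cam(n);uv=np.atleast_2d(uv);d=np.c_[uv,np.ones(len(uv))]@np.linalg.inv(K).T@R;o=-R.T@t
    return o+d*((z-o[2])/d[:,2])[:,None]
def cloud(n,d):
    K,R,t=cam(n);v,u=np.mgrid[:400,:640];P=np.stack([(u-K[0,2])/K[0,0]*d,(v-K[1,2])/K[1,1]*d,d],-1)
    return (P-t)@R
E
python3 - <<'E'
from h import *
for n,(u0,v0,u1,v1) in {"top":(345,170,450,260),"side":(300,150,395,220)}.items():
    f=np.load(n+"0.npz");p=f["p"];d=f["d"];W=cloud(n,d)[v0:v1,u0:u1].reshape(-1,3);
    ok=(d[v0:v1,u0:u1].ravel()>0)&(W[:,2]>.025)&(W[:,2]<.12)
    w=W[ok];col=p[v0:v1,u0:u1].reshape(-1,3)[ok].astype(int)
    print(n,len(w),w.min(0),w.max(0),np.percentile(w[:,2],[5,25,50,75,95]))
    A=np.c_[w[:,:2],np.ones(len(w))]
    s=np.ones(len(w),bool)
    for _ in range(8):
        c=np.linalg.lstsq(A[s],w[s,2],rcond=None)[0]; s=abs(A@c-w[:,2])<.006
    print("plane",c,s.sum(), "tilt",np.hypot(c[0],c[1]))
    q=w[s&(w[:,2]>.03)][:,:2].astype(np.float32);r=cv2.minAreaRect(q);print(r,cv2.boxPoints(r))
    b=p[v0:v1,u0:u1];cv2.imwrite(f"pics/{n}_c.png",cv2.resize(b[:,:,::-1],None,fx=6,fy=6,interpolation=2))
E
python3 - <<'E'
import cv2,numpy as np
a=cv2.imread("pics/top_c.png");b=cv2.imread("pics/side_c.png");print(a.shape,b.shape)
E
```

```text
top 4437 [ 0.37201517 -0.3033533   0.0250266 ] [ 0.55336142 -0.11127036  0.06013511] [0.04097733 0.04571142 0.04919795 0.05237809 0.05521058]
plane [-0.08832198  0.01274885  0.09332361] 4283 tilt 0.08923735269226678
((0.46056705713272095, -0.2052934467792511), (0.18020498752593994, 0.1683092564344406), 81.65139770507812) [[ 0.36422172 -0.28222224]
 [ 0.5307474  -0.30666   ]
 [ 0.5569124  -0.12836465]
 [ 0.3903867  -0.1039269 ]]
side 2598 [ 0.3704173  -0.30447799  0.0250117 ] [ 0.60879518 -0.01482166  0.06827421] [0.02855008 0.04267952 0.04788983 0.05175871 0.05504711]
plane [-0.08602879  0.00738651  0.09086803] 2030 tilt 0.08634530940171603
((0.49388450384140015, -0.20867624878883362), (0.18425273895263672, 0.2395063042640686), 81.57775115966797) [[ 0.36192936 -0.28226918]
 [ 0.5988527  -0.317349  ]
 [ 0.62583965 -0.13508332]
 [ 0.3889163  -0.10000351]]
(540, 630, 3) (420, 570, 3)
```

View pics/top_c.png

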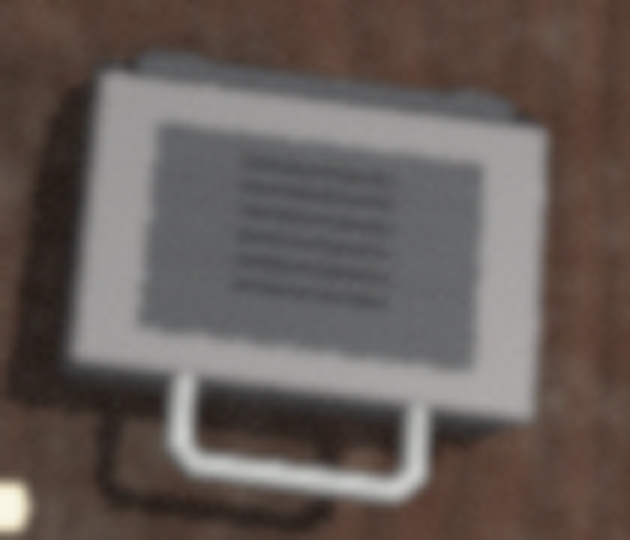

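View pics/side_c.png

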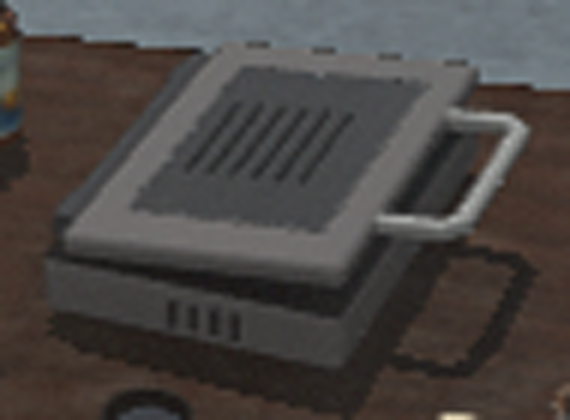

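The crops show the lid slightly ajar, tilted about 0.088 rad in both depth fits. The straight part of the bar runs from (188,466) to (400,490) in the top crop and from (520,128) to (462,228) in the side crop. I'll now triangulate the bar's middle and check it against the given sizes.

```bash
cat >> h.py <<'E'
def tri(a,b):
    Ps=[K@np.c_[R,t] for K,R,t in (cam("top"),cam("side"))]
    X=cv2.triangulatePoints(*Ps,np.float64(a).reshape(2,1),np.float64(b).reshape(2,1)).ravel();return X[:3]/X[3]
E
python3 - <<'E'
from h import *
f=lambda c,o:(np.array(c,float)+.5)/6-.5+np.array(o)
T=f([[184,466],[402,490]],(345,170));S=f([[517,126],[460,228]],(300,150))
# side: far end (right, -y) is upper
print("R",tri(T[1],S[0]),"L",tri(T[0],S[1]))
for n,M in(("top",T),("side",S)):
    e=ray(n,M,.051);print(n,e,e.mean(0),np.linalg.norm(e[1]-e[0]))
# refine with bright mask in top
p=np.load("top0.npz")["p"];m=(p.min(2)>140);m[:243]=0;m[256:]=0;m[:,:375]=0;m[:,412:]=0
v,u=np.nonzero(m);w=ray("top",np.c_[u,v],.051);print("mask",len(u),w.mean(0),"slope x/y",np.polyfit(w[:,1],w[:,0],1))
# lid outline on lid top plane, top view
W=cloud("top",np.load("top0.npz")["d"])[170:243,345:450].reshape(-1,3);W=W[(W[:,2]>.038)&(W[:,2]<.07)]
# bar depth height
Wb=cloud("top",np.load("top0.npz")["d"])[v,u];print("bar depth med",np.median(Wb,0))
E
```

```text
R [ 0.37641951 -0.23374003  0.0545887 ] L [ 0.38661996 -0.15169697  0.05277339]
top [[ 0.38626964 -0.15200984  0.051     ]
 [ 0.37612876 -0.23467477  0.051     ]] [ 0.3811992 -0.1933423  0.051    ] 0.08328462237807092
side [[ 0.37744617 -0.24001974  0.051     ]
 [ 0.38727574 -0.154564    0.051     ]] [ 0.38236095 -0.19729187  0.051     ] 0.08601920952623407
mask 129 [ 0.38267762 -0.19114991  0.051     ] slope x/y [0.16650421 0.41450489]
bar depth med [ 0.3815177  -0.18907641  0.05593304]
```

```bash
python3 -m pendant '{"translation":[[0.8,1.8,0],[1.6,3.6,0],[2.4,5.5,0],[3.2,7.3,0],[4,9.1,0],[4.8,11,0],[5.6,12.8,-0.3],[6.4,14.6,-0.8],[7.2,16.5,-1.5],[8,18.3,-2.3],[8.05,18.3,-3],[8.05,18.3,-3]],"delta_rot":[[0,0,1.3],[0,0,2.7],[0,0,4],[0,0,5.3],[0,0,6.7],[0,0,8],[0,0,9.3],[0,0,10.7],[0,0,12],[0,0,13.3],[0,0,13.3],[0,0,13.3]]}' 0.28 30
python3 - <<'E'
from h import *
o=get_obs();print(o["clock"],o["joints"].round(2),o["tcp_pos"],o["grip_width"],cv2.Rodrigues(o["orientation"])[0].round(3).tolist())
ims=[]
for n,(u0,v0,u1,v1) in {"top":(330,160,450,270),"side":(300,110,420,220)}.items():
    p,d=grab_frame(n);ims.append(cv2.resize(p[v0:v1,u0:u1,::-1],None,fx=3.3,fy=3.3))
cv2.imwrite("pics/a1.png",np.hstack(ims))
E
```

```text
clock: 1.6
tcp_pos: [0.3783, -0.1929, 0.1553]
orientation: [-2.372, -2.056, 0.002]
contact_force: [-0.4, -0.4, -0.1]
grip_width: 0.0244
gripper_force: 0.0
1.6 [ 0.73  0.2  -0.45  2.18  0.12  0.79  0.06] [ 0.37826249 -0.19286019  0.15525227] 0.02439818142618128 [[0.142, 0.99, -0.003], [0.99, -0.142, 0.001], [0.001, -0.003, -1.0]]
```

View pics/a1.png

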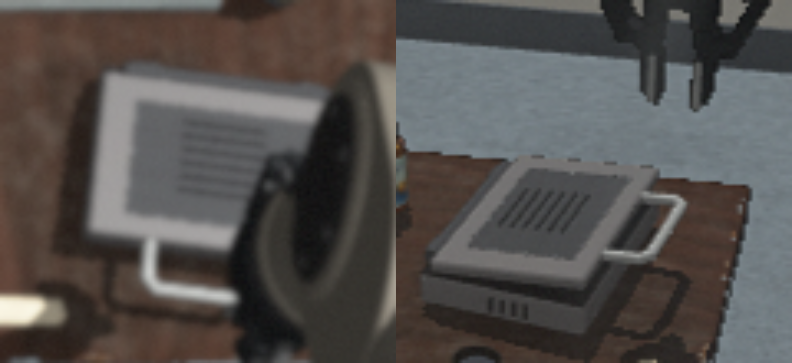

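The top view is blocked by the arm. The side view shows the fingers above the bar with the closing axis across it. I'll descend to just above the bar and check again.

```bash
python3 -m pendant '{"translation":[[0,0,-0.8],[0,0,-1.6],[0,0,-2.4],[0,0,-3.2],[0,0,-3.3],[0,0,-3.3]],"delta_rot":[[0,0,0],[0,0,0],[0,0,0],[0,0,0],[0,0,0],[0,0,0]]}'
python3 - <<'E'
from h import *
o=get_obs();print(o["joints"].round(2),o["tcp_pos"])
p,d=grab_frame("side");cv2.imwrite("pics/a2.png",cv2.resize(p[120:215,300:420,::-1],None,fx=6,fy=6))
K,R,t=cam("side")
q=cv2.projectPoints(np.array([o["tcp_pos"],[.381,-.193,.052]]),R,t,K,None)[0].reshape(-1,2);print((q-[300,120])*6)
E
```

```text
clock: 2.45
tcp_pos: [0.3796, -0.1942, 0.0745]
orientation: [2.375, 2.055, 0.0]
contact_force: [-0.4, -0.6, 0.3]
grip_width: 0.0237
gripper_force: 0.0
[ 0.68  0.35 -0.4   2.24  0.24  0.6  -0.05] [ 0.37956259 -0.19420838  0.07450002]
[[495.21333001 307.20123746]
 [488.56584194 356.65642996]]
```

View pics/a2.png

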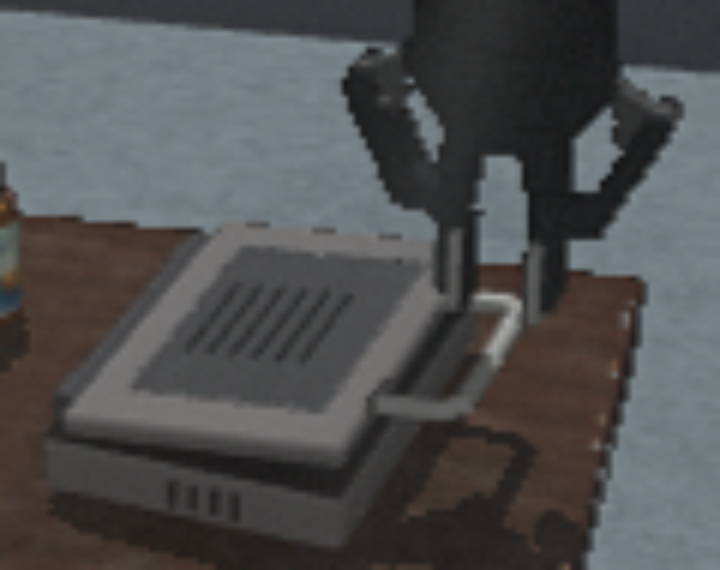

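The side view shows the fingertips at (455,308) and (533,322), one on each side of the bar's middle at about (490,357). The inner finger is over the gap. I'll descend and close.

```bash
python3 -m pendant '{"translation":[[0,0,-0.5],[0,0,-1.0],[0,0,-1.35],[0,0,-1.35]],"delta_rot":[[0,0,0],[0,0,0],[0,0,0],[0,0,0]]}' && python3 -m pendant '{"translation":[[0,0,0],[0,0,0],[0,0,0],[0,0,0],[0,0,0],[0,0,0]],"delta_rot":[[0,0,0],[0,0,0],[0,0,0],[0,0,0],[0,0,0],[0,0,0]]}' 0 40
```

```text
clock: 3.0
tcp_pos: [0.3786, -0.1932, 0.0392]
orientation: [-2.373, -2.056, 0.001]
contact_force: [-0.2, 0.8, 0.2]
grip_width: 0.024
gripper_force: 0.0
clock: 3.75
tcp_pos: [0.3812, -0.1938, 0.0406]
orientation: [2.372, 2.055, 0.004]
contact_force: [5.1, 0.3, -4.8]
grip_width: 0.0073
gripper_force: 38.9
```

```bash
python3 -m pendant '{"translation":[[0.06,-0.01,0.47],[0.17,-0.02,0.99],[0.29,-0.04,1.41],[0.47,-0.07,1.88],[0.65,-0.09,2.28],[0.89,-0.13,2.72],[1.13,-0.16,3.08],[1.43,-0.2,3.48],[1.73,-0.25,3.81],[2.09,-0.3,4.15],[2.09,-0.3,4.15],[2.09,-0.3,4.15]],"delta_rot":[[0,0,0],[0,0,0],[0,0,0],[0,0,0],[0,0,0],[0,0,0],[0,0,0],[0,0,0],[0,0,0],[0,0,0],[0,0,0],[0,0,0]]}'
cat >> h.py <<'E'
def lidangle(n="side",save=None):
    p,d=grab_frame(n);W=cloud(n,d)
    if save: cv2.imwrite(save,cv2.resize(p[60:215,280:430,::-1],None,fx=3.8,fy=3.8))
    u=np.array([.99,-.141]);y=np.array([.141,.99]);r=W[...,:2]-np.array([.536,-.215])
    a=r@u;b=r@y;z=W[...,2]-.037;th=np.arctan2(z,-a);rad=np.hypot(a,z)
    k=(d>0)&(abs(b)<.088)&(rad>.05)&(rad<.118)&(th>.3)&(th<1.7)
    A=np.polyfit(a[k],z[k],1);return k.sum(),np.percentile(th[k],[10,25,50,75,90]).round(3),"slope ang",np.arctan(-A[0])
E
python3 - <<'E'
from h import *
o=get_obs();print(o["clock"],o["tcp_pos"],o["grip_width"],o["contact_force"],o["joints"].round(2));print(lidangle(save="pics/a3.png"),lidangle("top"))
E
```

```text
clock: 5.25
tcp_pos: [0.4315, -0.2012, 0.1443]
orientation: [2.374, 2.056, -0.0]
contact_force: [-0.7, 0.6, 4.3]
grip_width: 0.0075
gripper_force: 40.0
5.25 [ 0.43152463 -0.20122099  0.1443319 ] 0.007485977171911159 [-0.66739913  0.56734584  4.29448695] [ 0.68  0.3  -0.44  2.08  0.17  0.8  -0.01]
(np.int64(214), array([0.823, 0.88 , 0.893, 0.912, 0.928]), 'slope ang', np.float64(0.8090884464503493)) (np.int64(621), array([0.889, 0.898, 0.914, 0.933, 0.952]), 'slope ang', np.float64(0.826928383714016))
```

View pics/a3.png

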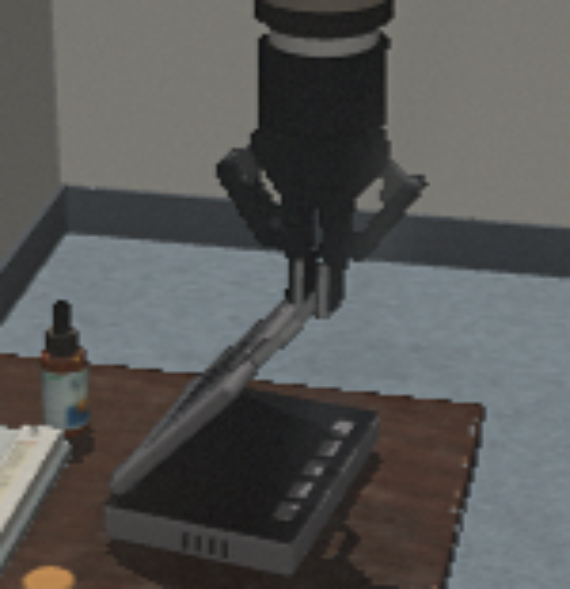

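The fingers hold the bar and the lid stands at about 0.84 rad. I'll take it the rest of the way to 60°.

```bash
python3 -m pendant '{"translation":[[0.24,-0.03,0.2],[0.48,-0.07,0.38],[0.75,-0.1,0.57],[1.03,-0.14,0.74],[1.06,-0.15,0.75],[1.06,-0.15,0.75]],"delta_rot":[[0,0,0],[0,0,0],[0,0,0],[0,0,0],[0,0,0],[0,0,0]]}';  python3 - <<'E'
from h import *
print(get_obs()["contact_force"],lidangle(),lidangle("top"))
E
```

```text
clock: 6.1
tcp_pos: [0.4556, -0.2048, 0.163]
orientation: [-2.373, -2.053, 0.007]
contact_force: [-12.3, 2.3, 12.7]
grip_width: 0.007
gripper_force: 40.5
[-12.28069481   2.31496951  12.70079512] (np.int64(132), array([0.923, 0.945, 0.966, 1.002, 1.069]), 'slope ang', np.float64(0.9503579855624041)) (np.int64(385), array([1.083, 1.093, 1.107, 1.128, 1.145]), 'slope ang', np.float64(1.0209121590102619))
```

About 1.04 rad, so I'll release and retreat upward.

```bash
python3 -m pendant '{"translation":[[0,0,0],[0,0,0],[0,0,0],[0,0,0],[0,0,0]],"delta_rot":[[0,0,0],[0,0,0],[0,0,0],[0,0,0],[0,0,0]]}' 0.45 && python3 -m pendant '{"translation":[[0,0,0.5],[0,0,1.2],[0,0,2],[0,0,3],[-0.5,0,4],[-0.5,0,5],[-0.5,-1.5,5],[-0.5,-3.5,5],[-0.5,-5.5,5],[-0.5,-7.5,5],[-0.5,-8,5],[-0.5,-8,5]],"delta_rot":[[0,0,0],[0,0,0],[0,0,0],[0,0,0],[0,0,0],[0,0,0],[0,0,0],[0,0,0],[0,0,0],[0,0,0],[0,0,0],[0,0,0]]}';  python3 - <<'E'
from h import *
print(lidangle(save="pics/a4.png"),lidangle("top"))
# bar seen from top/side
for n in("top","side"):
    p,d=grab_frame(n);W=cloud(n,d);r=W[...,:2]-np.array([.536,-.215]);a=r@[.99,-.141];b=r@[.141,.99];z=W[...,2]-.037
    k=(d>0)&(abs(b)<.06)&(np.hypot(a,z)>.145)&(np.hypot(a,z)<.18)&(z>.08)
    print(n,k.sum(),np.median(np.arctan2(z,-a)[k]))
E
```

```text
clock: 6.82
tcp_pos: [0.4581, -0.2049, 0.1625]
orientation: [2.375, 2.057, 0.0]
contact_force: [0.3, 0.3, -0.8]
grip_width: 0.0384
gripper_force: 0.0
clock: 8.32
tcp_pos: [0.4455, -0.4052, 0.2883]
orientation: [2.376, 2.055, 0.001]
contact_force: [-0.5, 0.6, -0.5]
grip_width: 0.0386
gripper_force: 0.0
(np.int64(130), array([0.921, 0.947, 0.966, 1.002, 1.07 ]), 'slope ang', np.float64(0.9572521754440236)) (np.int64(744), array([1.082, 1.09 , 1.103, 1.123, 1.142]), 'slope ang', np.float64(1.019910256326266))
top 221 1.042903727678877
side 102 1.0231222025372673
```

View pics/a4.png

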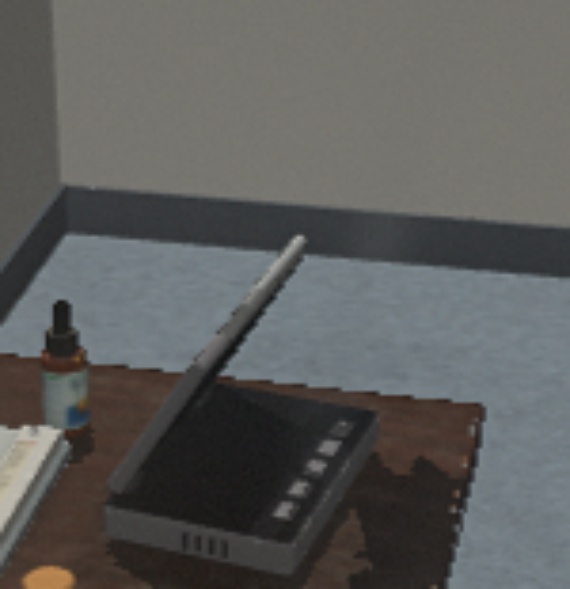

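The lid stands free at about 1.03 rad (59°), the gripper is clear and the case hasn't been touched.

```bash
python3 -c "from bench import *;print(hand_in())"
```

```text
the job is handed in; nothing more can be done
None
```

I raised the viewer's lid to about 59 degrees (1.03 rad by the cameras) and let go. It stayed there, the needle case was not touched, and the job was handed in at about 8.5 s.

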